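# Hold a filter cube in the datum corner of the alignment jig

## Task

Pluck the black filter cube out of its pocket in the optics tray and set it upright on the alignment jig with its round front window facing the small lamp tube. Slide it into the corner until its plain back lies flat against the end fence and its side flat against the side fence, with both sprung seat pins pushed fully in, pressing firmly but gently. Finish while still gripping it and pressing it into the corner (let go and the pins push it off), and leave the other optics in their pockets.

Things in the scene. Friction and masses are not known exactly. Their poses are not given: they have to be found in the camera images.
- filter_cube: black microscope filter cube, about 60 g, upright in one of three tray pockets. Origin: centre of underside, z up. Plain back at x=+22 mm, sides at y=+-17, top (round purple window) at z=30; front with round green window at x=-18 (ring to -21). Grip across the 34 mm (along y), fingertips 13 mm or more above its underside, to clear tray and fences
- tray: grey block 184 (x) x 66 (y) x 13 mm, fixed, position and yaw vary; origin at the centre of its underside. Three rectangular pockets 46 x 44 mm at x = -58, 0, +58 mm, floor 3 mm above the table, so the cube stands 20 mm out of its pocket. The cube's x axis lies roughly along the tray's +x
- objective_can: white round can of a spare objective, 41 mm diameter, 57 mm tall, loose in another pocket, to stay there. Origin at the centre of its underside
- dust_cap: black round eyepiece dust cap, 39 mm diameter, 11 mm tall, loose in another pocket, to stay there. Origin at the centre of its underside
- jig: fixed alignment jig, position and yaw vary: dark metal base plate 156 (x) x 92 (y) x 10 mm, origin at the centre of its underside; the cube rests on top of it, at z=10 mm. Two steel fences 10 mm high make a corner on it: end fence at +x, side fence at -y. A lamp tube (x=-81 to -39, to 39 mm above the table) points in +x. The seated cube's x axis is the jig's x axis
- nest (a point): the point where the origin of the fully seated cube lies (jig frame 23, 0, 10 mm); axes as the jig's. The cube rubs on plate and fences with a friction coefficient of about 0.6, so it slides home easily only with little weight on it; about 10 to 15 N of push each way seats it
- end_fence: steel bar 12 x 40 x 10 mm; its origin lies on its inner face (which looks to the jig's -x), at the middle of the lower edge: jig frame x = 45, y = 7, z = 10 mm. It takes the cube's back
- side_fence: steel bar 44 x 12 x 10 mm; its origin lies on its inner face (which looks to the jig's +y), at the middle of the lower edge: jig frame x = 19, y = -17, z = 10 mm. It takes the cube's side at y = -17 mm
- end_pin (a joint): travel in m of the sprung pin in the end fence, 5 mm in diameter, 5 mm above the base plate: 0 standing 4 mm out of the fence, 0.004 flush with it; spring 1 N at the start, 2 N when flush
- side_pin (a joint): the same for the pin in the side fence
- cube_window (a point): centre of the cube's round front window, 20 mm from the cube's origin along its -x, 15 mm above its underside
There are look-alikes about, which are no part of the job. What is shaped like the filter_cube but yellow is not meant.

How it is judged:
By the outcome, as a careful person would: the job done as asked, in the order asked, and still so for the second after the job is handed in, while the arm keeps its last pose, push and grip.
It also fails if it takes over 69 s, if anything falls off the work surface, if the arm or the gripper's body presses on something with over 40 N, if the wrist force passes 120 N, or if a joint passes its speed limit or range.

## Robot

A 7-joint arm with a two-finger parallel gripper is mounted at the origin on a cart in front of the work surface, level with it; the furniture and walls round the work are solid. World frame = base frame: x ahead of the robot, y to its left, z up, the work surface at z = 0. Lengths are in m, angles in degrees, forces in N, time in s.
With the tool pointing down it reaches from about 0.425 to 0.875 m from the base axis. Payload 4.7 kg.
Tool frame: the origin (TCP) lies on the mounting face of the last link; the fingertips stand 182 mm ahead of it and the grasp point (between the pads) lies 164 mm ahead of it; z points along the fingers, y is the line along which they close (so a half turn about z gives the same grasp; the last joint's range is limited). The gripper opens to 87 mm and grips with 3 to 60 N. Pads are 19 mm wide; open, the fingers measure 117 mm over their backs; the gripper's body (75 mm by 190 mm) begins 51 mm behind the grasp point.
Start: joints at [-63.306, 18.392, -4.016, 83.108, 1.295, 78.541, -3.26], TCP at [0.284, 0.585, 0.405] pointing down, gripper open.
Joint ranges: [-163.93, 163.93], [-17.29, 119.83], [-79.2, 71.16], [3.27, 140.29], [-89.18, 269.18], [5.43, 117.66], [-154.24, 154.24]. Speed limits (degrees/s): [147.25, 147.25, 180, 180, 180, 180, 180].

## Interface

Orientations are given as [roll, pitch, yaw] about the fixed x, y, z axes, in that order (R = Rz(yaw) Ry(pitch) Rx(roll)).
In Python, from cell import env gives the robot as it stands.
- The arm moves only by the tool servo_tool, never from a script. Its argument "plan" is a list of rows, each an object with "xyz": the shift along the tool's x, y, z in cm, a list of three; "twist": the turn, a rotation vector about the tool's x, y, z in degrees, a list of three; "jaw": the closure, from 0 (fully open) to 1 (shut). In form: [{"xyz": [x, y, z], "twist": [wx, wy, wz], "jaw": jaw}, ...]. A call has 1 to 10 rows; each row is the pose to reach, as a shift and turn from the pose commanded when the call began, along the tool's axes at that moment; what a row does not reach only later rows make up. A row lasts 1/12 s, in which the tool goes at most 41.7 mm and 7.16 degrees, less where a joint would pass 70% of its speed; a pose out of reach is approached as far as the arm can. A call with a gripper value outside its range is refused whole. The fingers move at their own pace and stop on an object; "newtons" is the grip in N (left out, the last holds). Time passes only in rows, so rows that repeat a pose let the fingers close. It gives the time, the measured TCP pose, the force, the opening and the grip force at its end, in the units of the state.
- env.get_obs(): the state, without advancing time (a new reading comes with each control period).
- env.read_camera(name): name is "scene" or "top"; returns a dict with "img" (400x640x3 uint8, red, green, blue), "camera_matrix" (3x3 intrinsics, pixels), "R" (3x3) and "t" (3): a world point X has camera coordinates R X + t. Camera axes: x right, y down, z forward; pixel columns grow to the right and rows downward; lengths in m; the calibration is good to about 2 mm. A picture is of the moment at which its call begins. There is no depth.
- env.sign_off(): hands the job in; it is judged then, once.
The state is a dict: "time_s": time; "qpos": joint angles; "joint_velocities": joint speeds; "effort": joint torques, N m; "tool_pos": TCP position; "tool_rot": TCP orientation; "force": force on the tool from outside, world axes, zero at the start; "wrist_torque": the same for the moment, N m; "grip_width": finger opening in m; "grasp_force": force on a finger pad.
Only numpy, scipy, OpenCV 4.12 (cv2) and the standard library are available. Lean on these libraries where they do the work, as an engineer would, in place of code of your own. Each camera call takes 0.05 s, during which the arm holds its last target. There are 200 camera calls.

## Working session

There is one attempt and no reset: what is moved stays moved. The work goes in short steps, Python scripts to look and compute and a tool call to move; the robot and the scene stay as the last step left them, time stands still between calls to the robot, and variables do not carry over. Pictures are saved under pics/ and viewed, at most 10 in all, crops included, and the job is handed in when it is done.

Besides the shell and the picture viewer there is one more tool, called after "Request:" in YAML: its name, and indented under it one key for each argument. servo_tool: Moves the arm, as the interface text tells. Its arguments: {"type":"object","properties":{"plan":{"type":"array","items":{"type":"object","properties":{"xyz":{"type":"array","items":{"type":"number"}},"twist":{"type":"array","items":{"type":"number"}},"jaw":{"type":"number"}}}},"newtons":{"type":"number"}},"required":["plan"]}

```bash
mkdir -p pics
cat > h.py <<'E'
import numpy as np, cv2
from cell import env
def cam(n):
    c=env.read_camera(n); return c['img'],np.array(c['camera_matrix']),np.array(c['R']),np.array(c['t'])
def ray(c,uv,z):
    _,K,R,t=c; d=R.T@np.linalg.inv(K)@np.array([uv[0],uv[1],1.]); o=-R.T@t
    return (o+d*(z-o[2])/d[2])
def proj(c,X):
    _,K,R,t=c; p=K@(R@np.asarray(X)+t); return p[:2]/p[2]
E
python3 - <<'E'
from h import *
for n in ['scene','top']:
    c=cam(n); cv2.imwrite(f'pics/{n}0.png',c[0][:,:,::-1]); print(n,-c[2].T@c[3],c[1][0,0]); 
o=env.get_obs();print(o)
E
```

```text
scene [ 0.04247148 -0.42473485  0.65590889] 415.4238585914878
top [0.33902896 0.0343738  0.98450855] 453.17384836274425
{'time_s': 0.1, 'qpos': array([-63.30816534,  18.43346379,  -4.01646994,  83.16802264,
         1.29377025,  78.54266434,  -3.26071972]), 'joint_velocities': array([-0.01189192, -0.14051718,  0.04684509, -0.16611332,  0.02207058,
        0.0941109 , -0.01799047]), 'effort': array([ 5.83754263e-04, -4.92568481e+01, -4.05270718e-01, -3.13397670e+01,
       -6.40872703e-02,  3.95970047e-02,  5.70695295e-05]), 'tool_pos': array([0.28369046, 0.58460972, 0.40378507]), 'tool_rot': array([-1.79901020e+02,  4.09078449e-03,  1.54117691e+02]), 'force': array([-0.13708502, -0.98033624, -0.14936881]), 'wrist_torque': array([-0.01879815,  0.00086774,  0.03049827]), 'grasp_force': 0.0, 'grip_width': 0.08723498408706555}
```

View pics/top0.png

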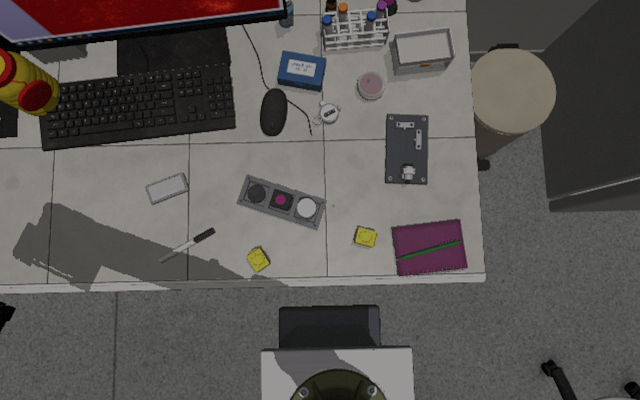

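View pics/scene0.png

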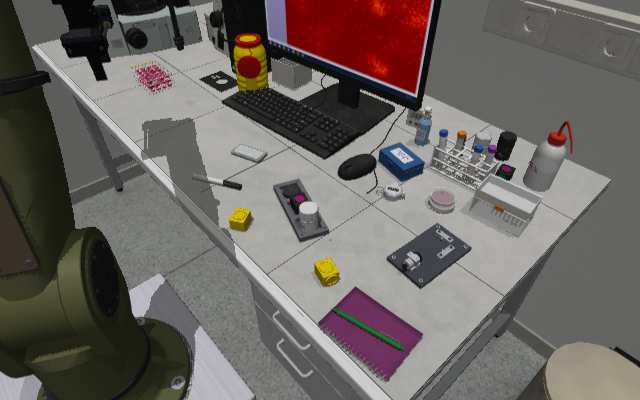

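The top view shows the tray centred at (281,201): cap on the left, cube in the middle with its purple window at (281,200), can on the right. The jig is at (407,149), with its lamp at (408,172) towards the robot and its fences at (406,125) and (418,139). Next I'll zoom in and measure.

Run:
```python
from h import *
T=cam('top');S=cam('scene')
a=cv2.resize(T[0][165:240,230:330],None,fx=4,fy=4,interpolation=cv2.INTER_CUBIC)
b=cv2.resize(T[0][105:195,375:440],None,fx=4,fy=4,interpolation=cv2.INTER_CUBIC)
d=cv2.resize(S[0][175:245,265:340],None,fx=5,fy=5,interpolation=cv2.INTER_CUBIC)
W=np.zeros((370+0,400+260+0,3),np.uint8)
W=np.zeros((600,780,3),np.uint8); W[:300,:400]=a; W[:360,400:660]=b; W[:0]=0
d=cv2.resize(S[0][175:245,265:340],None,fx=4,fy=4,interpolation=cv2.INTER_CUBIC); W[305:585,:300]=d
e=cv2.resize(S[0][220:288,382:474],None,fx=3.4,fy=3.4,interpolation=cv2.INTER_CUBIC); W[365:365+e.shape[0],400:400+e.shape[1]]=e
cv2.imwrite('pics/crops.png',W[:,:,::-1])
# tray and jig outlines in top, by saturation/brightness against light desk
g=cv2.cvtColor(T[0],cv2.COLOR_RGB2GRAY)
for nm,(x0,y0,x1,y1),z,th in [('tray',(230,165,332,240),.013,150),('jig',(375,105,440,195),.010,130)]:
    m=(g[y0:y1,x0:x1]<th).astype(np.uint8)
    m=cv2.morphologyEx(m,cv2.MORPH_OPEN,np.ones((3,3)))
    k=max(cv2.findContours(m,cv2.RETR_EXTERNAL,cv2.CHAIN_APPROX_NONE)[0],key=cv2.contourArea)+np.array([x0,y0])
    P=np.array([ray(T,p[0],z)[:2] for p in k])*1000
    r=cv2.minAreaRect(P.astype(np.float32)); print(nm,r)
hsv=cv2.cvtColor(T[0],cv2.COLOR_RGB2HSV)
m=((hsv[...,0]>135)&(hsv[...,0]<172)&(hsv[...,1]>120)); m[:165]=0;m[240:]=0;m[:,330:]=0
ys,xs=np.nonzero(m); print('purple',xs.mean(),ys.mean(),len(xs),ray(T,(xs.mean(),ys.mean()),.033))
```

```text
tray ((462.6087646484375, 113.13353729248047), (220.64019775390625, 161.14697265625), 88.60926055908203)
jig ((571.7672119140625, -155.0239715576172), (116.91905212402344, 166.50987243652344), 86.77473449707031)
purple 280.08235294117645 199.23529411764707 85 [0.46511805 0.11143955 0.033     ]
```

View pics/crops.png

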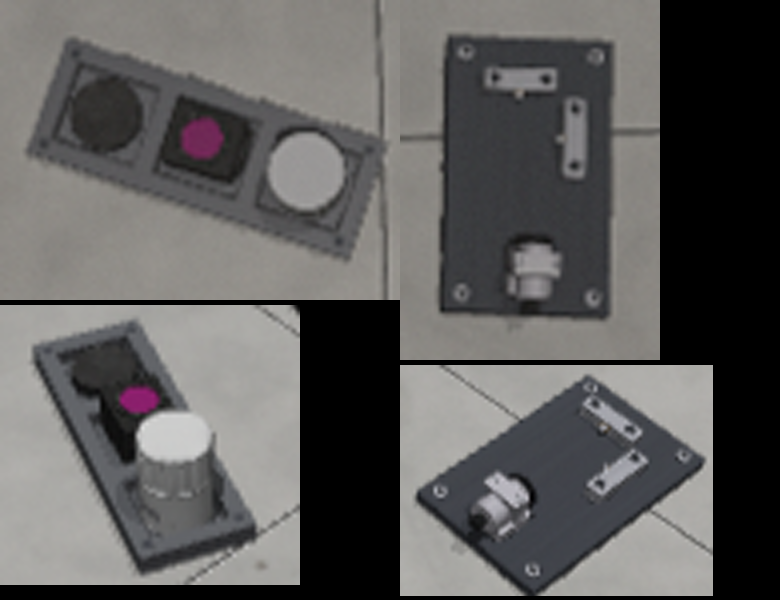

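The crops show the purple window slightly left of the cube body's centre and a plain face towards the can, so the front probably faces the cap. The jig is clear: end fence on the +x side, side fence on the right, lamp near the robot. My threshold caught the desk, so I'll tighten it.

```bash
cat >> h.py <<'E'
def rect(c,box,z,lo,hi,op=3):
    x0,y0,x1,y1=box; g=cv2.cvtColor(c[0],cv2.COLOR_RGB2GRAY)[y0:y1,x0:x1]
    m=cv2.morphologyEx(((g>=lo)&(g<hi)).astype(np.uint8),cv2.MORPH_OPEN,np.ones((op,op)))
    k=max(cv2.findContours(m,cv2.RETR_EXTERNAL,cv2.CHAIN_APPROX_NONE)[0],key=cv2.contourArea)+np.array([x0,y0])
    P=np.array([ray(c,p[0],z)[:2] for p in k])*1000
    return cv2.minAreaRect(P.astype(np.float32)),P
E
python3 - <<'E'
from h import *
T=cam('top');S=cam('scene');np.set_printoptions(precision=4,suppress=True)
for th in (100,115,125):
    print(th,'tray',rect(T,(230,165,332,240),.013,0,th)[0],'jig',rect(T,(375,105,440,195),.010,0,th)[0])
for th in (50,60,70): print(th,'cube',rect(T,(266,185,298,215),.033,0,th,1)[0])
# fences: bright inside jig
g=cv2.cvtColor(T[0],cv2.COLOR_RGB2GRAY)
for nm,b in [('end',(393,118,418,132)),('side',(412,127,425,153))]:
    print(nm,rect(T,b,.02,120,256,1)[0])
for n,c,b in [('scene',S,(265,175,340,245)),('top',T,(230,165,330,240))]:
    i=c[0][b[1]:b[3],b[0]:b[2]].astype(int); ex=i[...,1]-np.maximum(i[...,0],i[...,2]); ys,xs=np.nonzero(ex>12); print(n,len(xs),xs.mean()+b[0] if len(xs) else 0, ys.mean()+b[1] if len(xs) else 0)
E
```

```text
100 tray ((462.3194885253906, 109.1767578125), (185.32681274414062, 67.93830108642578), 70.31195831298828) jig ((573.9197998046875, -165.0970001220703), (92.65071105957031, 157.18492126464844), 86.79143524169922)
115 tray ((462.12420654296875, 109.27952575683594), (186.7547607421875, 70.2098617553711), 70.33695983886719) jig ((573.9857177734375, -165.7239532470703), (94.72332763671875, 159.52386474609375), 86.13554382324219)
125 tray ((461.7531433105469, 108.5851058959961), (190.63967895507812, 71.80281829833984), 70.33525085449219) jig ((572.406494140625, -159.47979736328125), (108.09342956542969, 163.74134826660156), 86.77472686767578)
50 cube ((463.2228698730469, 108.83203125), (44.417213439941406, 36.328285217285156), 70.05680084228516)
60 cube ((461.5592041015625, 109.11165618896484), (45.056800842285156, 41.63880920410156), 71.0392837524414)
70 cube ((460.8092346191406, 109.23219299316406), (46.16796112060547, 45.01859664916992), 69.82186126708984)
end ((623.240478515625, -166.84881591796875), (28.499940872192383, 11.305301666259766), 88.6002197265625)
side ((592.1441040039062, -191.4451446533203), (8.488603591918945, 27.789295196533203), 82.34257507324219)
scene 0 0 0
top 0 0 0
```

```bash
cat >> h.py <<'E'
from scipy.spatial.transform import Rotation as Ro
np.set_printoptions(precision=3,suppress=True)
def go(p,yaw):
    o=env.get_obs(); R=Ro.from_euler('xyz',o['tool_rot'],degrees=True); G=Ro.from_euler('xyz',[180,0,yaw],degrees=True)
    print('t',round(o['time_s'],2),'pos',o['tool_pos']*1000,'rot',o['tool_rot'],'F',o['force'],'q',o['qpos'])
    print('xyz cm',R.inv().apply(np.array(p)-o['tool_pos'])*100,'twist',(R.inv()*G).as_rotvec(degrees=True))
E
python3 -c "
from h import *
go([.463,.110,.32],70.3)"
```

```text
t 0.3 pos [283.768 584.729 404.368] rot [-179.964    0.004  154.115] F [0.39  0.088 0.59 ] q [-63.307  18.411  -4.016  83.13    1.295  78.54   -3.261]
xyz cm [-36.85  -34.88    8.461] twist [-0.027  0.03  83.815]
```

Request:
servo_tool:
  plan:
    - {"xyz": [-36.8, -34.9, 8.4], "twist": [0, 0, 83.8], "jaw": 0}
    - {"xyz": [-36.8, -34.9, 8.4], "twist": [0, 0, 83.8], "jaw": 0}
    - {"xyz": [-36.8, -34.9, 8.4], "twist": [0, 0, 83.8], "jaw": 0}
    - {"xyz": [-36.8, -34.9, 8.4], "twist": [0, 0, 83.8], "jaw": 0}
    - {"xyz": [-36.8, -34.9, 8.4], "twist": [0, 0, 83.8], "jaw": 0}
    - {"xyz": [-36.8, -34.9, 8.4], "twist": [0, 0, 83.8], "jaw": 0}
    - {"xyz": [-36.8, -34.9, 8.4], "twist": [0, 0, 83.8], "jaw": 0}
    - {"xyz": [-36.8, -34.9, 8.4], "twist": [0, 0, 83.8], "jaw": 0}
    - {"xyz": [-36.8, -34.9, 8.4], "twist": [0, 0, 83.8], "jaw": 0}
    - {"xyz": [-36.8, -34.9, 8.4], "twist": [0, 0, 83.8], "jaw": 0}

```text
time_s: 1.13
tool_pos: [0.4288, 0.1981, 0.3367]
tool_rot: [180.0, -0.1, 82.2]
force: [0.9, 1.3, -0.4]
grip_width: 0.0868
grasp_force: 0.0
```

```bash
python3 -c "
from h import *
go([.463,.110,.32],70.3)"
```

```text
t 1.13 pos [428.849 198.074 336.679] rot [179.967  -0.054  82.156] F [ 0.915  1.293 -0.41 ] q [-43.834  -0.996  15.748 113.176   0.266  67.724 -36.034]
xyz cm [-8.26   4.584  1.663] twist [ 0.027 -0.057 11.856]
```

Request:
servo_tool:
  plan:
    - {"xyz": [-8, 4.4, 1.6], "twist": [0, 0, 11.8], "jaw": 0}
    - {"xyz": [-8, 4.4, 1.6], "twist": [0, 0, 11.8], "jaw": 0}
    - {"xyz": [-8, 4.4, 1.6], "twist": [0, 0, 11.8], "jaw": 0}
    - {"xyz": [-8, 4.4, 1.6], "twist": [0, 0, 11.8], "jaw": 0}
    - {"xyz": [-8, 4.4, 1.6], "twist": [0, 0, 11.8], "jaw": 0}
    - {"xyz": [-8, 4.4, 1.6], "twist": [0, 0, 11.8], "jaw": 0}

```text
time_s: 1.63
tool_pos: [0.4615, 0.1165, 0.3209]
tool_rot: [-180.0, -0.0, 70.8]
force: [-0.9, 0.4, -1.0]
grip_width: 0.0873
grasp_force: 0.0
```

Run:
```python
from h import *
T=cam('top');S=cam('scene')
go([.463,.1095,.230],70.3)
a=cv2.resize(T[0][150:250,220:340],None,fx=3,fy=3); b=cv2.resize(S[0][100:250,225:385],None,fx=2.5,fy=2.5)
W=np.zeros((400,770,3),np.uint8); W[:300,:360]=a; W[:375,365:765]=b; cv2.imwrite('pics/over.png',W[:,:,::-1])
```

```text
t 1.73 pos [461.453 116.801 320.916] rot [179.993  -0.033  70.892] F [ 0.881 -0.925 -0.373] q [-38.39    0.188  21.161 113.973  -0.099  65.827 -36.297]
xyz cm [-0.644  0.384  9.091] twist [ 0.007 -0.033  0.592]
```

View pics/over.png

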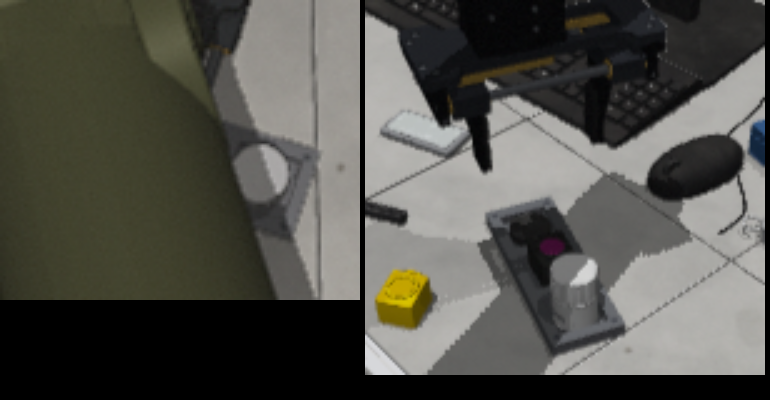

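The fingers straddle the cube's line at height, with the can at (575,295) in the crop clear of them. Descending.

Request:
servo_tool:
  plan:
    - {"xyz": [-0.6, 0.4, 3], "twist": [0, 0, 0.6], "jaw": 0}
    - {"xyz": [-0.6, 0.4, 6], "twist": [0, 0, 0.6], "jaw": 0}
    - {"xyz": [-0.6, 0.4, 9], "twist": [0, 0, 0.6], "jaw": 0}
    - {"xyz": [-0.6, 0.4, 9], "twist": [0, 0, 0.6], "jaw": 0}
    - {"xyz": [-0.6, 0.4, 9], "twist": [0, 0, 0.6], "jaw": 0}
    - {"xyz": [-0.6, 0.4, 9], "twist": [0, 0, 0.6], "jaw": 0}

```text
time_s: 2.23
tool_pos: [0.4642, 0.109, 0.2321]
tool_rot: [179.9, -0.1, 70.2]
force: [-0.5, 0.6, -0.0]
grip_width: 0.0869
grasp_force: 0.0
```

Run:
```python
from h import *
S=cam('scene')
go([.463,.1095,.200],70.3)
tp=env.get_obs()['tool_pos']; print('tip px',proj(S,tp-[0,0,.182]),'cube top',proj(S,[.463,.1095,.033]))
b=cv2.resize(S[0][140:240,250:360],None,fx=5,fy=5); cv2.imwrite('pics/low.png',b[:,:,::-1])
```

```text
t 2.28 pos [464.572 108.888 232.64 ] rot [179.86   -0.133  70.161] F [0.659 0.103 0.71 ] q [-37.21    6.756  22.012 118.92   -3.133  54.661 -33.371]
xyz cm [-0.003 -0.177  3.264] twist [ 0.14  -0.133 -0.14 ]
tip px [298.866 193.404] cube top [298.394 199.528]
```

View pics/low.png

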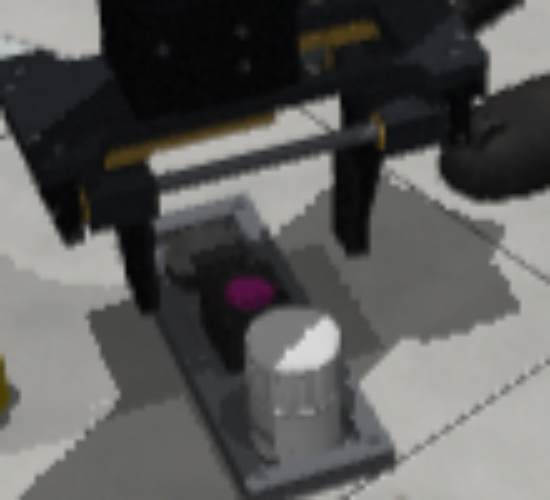

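The fingers straddle the cube (purple window at crop (250,292)), clear of the can. I'll go down to the grasp height and close.

Request:
servo_tool:
  plan:
    - {"xyz": [0, -0.2, 1.6], "twist": [0.1, -0.1, -0.1], "jaw": 0}
    - {"xyz": [0, -0.2, 3.2], "twist": [0.1, -0.1, -0.1], "jaw": 0}
    - {"xyz": [0, -0.2, 3.2], "twist": [0.1, -0.1, -0.1], "jaw": 0}
    - {"xyz": [0, -0.2, 3.2], "twist": [0.1, -0.1, -0.1], "jaw": 0.4}
    - {"xyz": [0, -0.2, 3.2], "twist": [0.1, -0.1, -0.1], "jaw": 0.5}
    - {"xyz": [0, -0.2, 3.2], "twist": [0.1, -0.1, -0.1], "jaw": 0.58}
    - {"xyz": [0, -0.2, 3.2], "twist": [0.1, -0.1, -0.1], "jaw": 0.7}
    - {"xyz": [0, -0.2, 3.2], "twist": [0.1, -0.1, -0.1], "jaw": 0.8}
    - {"xyz": [0, -0.2, 3.2], "twist": [0.1, -0.1, -0.1], "jaw": 1}
    - {"xyz": [0, -0.2, 3.2], "twist": [0.1, -0.1, -0.1], "jaw": 1}
  newtons: 12

```text
time_s: 3.12
tool_pos: [0.4618, 0.1088, 0.1989]
tool_rot: [-179.9, 0.1, 70.2]
force: [0.6, 0.6, 0.4]
grip_width: 0.0482
grasp_force: 0.0
```

```bash
python3 -c "
from h import *
go([.463,.109,.200],70.3)"
```

```text
t 3.12 pos [461.796 108.755 198.872] rot [-179.913    0.084   70.2  ] F [0.618 0.647 0.405] q [-36.84    9.668  21.809 120.545  -4.602  50.678 -32.185]
xyz cm [ 0.064  0.105 -0.113] twist [-0.087  0.084 -0.1  ]
```

Request:
servo_tool:
  plan:
    - {"xyz": [0, 0, -0.1], "jaw": 1}
    - {"xyz": [0, 0, -0.1], "jaw": 1}
    - {"xyz": [0, 0, -0.1], "jaw": 1}
    - {"xyz": [0, 0, -0.1], "jaw": 1}
    - {"xyz": [0, 0, -0.1], "jaw": 1}
    - {"xyz": [0, 0, -0.1], "jaw": 1}
  newtons: 12

```text
validation failed for argument at $.pl...
```

Request:
servo_tool:
  plan:
    - {"xyz": [0, 0, 0], "jaw": 1}
    - {"xyz": [0, 0, 0], "jaw": 1}
    - {"xyz": [0, 0, 0], "jaw": 1}
    - {"xyz": [0, 0, 0], "jaw": 1}
  newtons: 45

```text
validation failed for argument at $.pl...
```

```bash
python3 -c "
from h import *
o=env.get_obs();print(o['grip_width'],o['grasp_force'])
go([.463,.109,.280],70.3)"
```

```text
0.04821224656064883 0.0
t 3.12 pos [461.796 108.755 198.872] rot [-179.913    0.084   70.2  ] F [0.618 0.647 0.405] q [-36.84    9.668  21.809 120.545  -4.602  50.678 -32.185]
xyz cm [ 0.052  0.093 -8.113] twist [-0.087  0.084 -0.1  ]
```

Twist is required in each row.

Request:
servo_tool:
  plan:
    - {"xyz": [0, 0, -0.1], "twist": [0, 0, 0], "jaw": 1}
    - {"xyz": [0, 0, -0.1], "twist": [0, 0, 0], "jaw": 1}
    - {"xyz": [0, 0, -0.1], "twist": [0, 0, 0], "jaw": 1}
    - {"xyz": [0, 0, -0.1], "twist": [0, 0, 0], "jaw": 1}
    - {"xyz": [0, 0, -0.1], "twist": [0, 0, 0], "jaw": 1}
    - {"xyz": [0, 0, -0.1], "twist": [0, 0, 0], "jaw": 1}
  newtons: 12

```text
time_s: 3.62
tool_pos: [0.4619, 0.1087, 0.1999]
tool_rot: [-179.9, 0.1, 70.2]
force: [0.3, 0.1, 1.9]
grip_width: 0.0336
grasp_force: 12.0
```

Request:
servo_tool:
  plan:
    - {"xyz": [0, 0, 0], "twist": [0, 0, 0], "jaw": 1}
    - {"xyz": [0, 0, 0], "twist": [0, 0, 0], "jaw": 1}
    - {"xyz": [0, 0, 0], "twist": [0, 0, 0], "jaw": 1}
    - {"xyz": [0, 0, 0], "twist": [0, 0, 0], "jaw": 1}
  newtons: 45

```text
time_s: 3.95
tool_pos: [0.4619, 0.1087, 0.1998]
tool_rot: [-179.9, 0.1, 70.2]
force: [0.4, -0.7, 4.2]
grip_width: 0.0335
grasp_force: 45.0
```

```bash
python3 -c "
from h import *
o=env.get_obs();print(o['grip_width'],o['grasp_force'])
go([.463,.109,.280],70.3)"
```

```text
0.03347227272908371 45.00133574008942
t 3.95 pos [461.901 108.677 199.842] rot [-179.922    0.086   70.191] F [ 0.447 -0.724  4.199] q [-36.851   9.581  21.824 120.501  -4.546  50.795 -32.227]
xyz cm [ 0.056  0.082 -8.016] twist [-0.078  0.086 -0.109]
```

Request:
servo_tool:
  plan:
    - {"xyz": [0, 0, -0.5], "twist": [0, 0, 0], "jaw": 1}
    - {"xyz": [0, 0, -1.2], "twist": [0, 0, 0], "jaw": 1}
    - {"xyz": [0, 0, -2.2], "twist": [0, 0, 0], "jaw": 1}
    - {"xyz": [0, 0, -3.5], "twist": [0, 0, 0], "jaw": 1}
    - {"xyz": [0, 0, -5.5], "twist": [0, 0, 0], "jaw": 1}
    - {"xyz": [0, 0, -8], "twist": [0, 0, 0], "jaw": 1}
    - {"xyz": [0, 0, -10], "twist": [0, 0, 0], "jaw": 1}
    - {"xyz": [0, 0, -10], "twist": [0, 0, 0], "jaw": 1}
    - {"xyz": [0, 0, -10], "twist": [0, 0, 0], "jaw": 1}

```text
time_s: 4.7
tool_pos: [0.4623, 0.109, 0.3014]
tool_rot: [180.0, -0.1, 70.2]
force: [0.1, 0.3, -1.1]
grip_width: 0.0335
grasp_force: 45.0
```

Run:
```python
from h import *
S=cam('scene')
go([.57,-.150,.300],177)
b=cv2.resize(S[0][100:240,240:360],None,fx=4,fy=4); cv2.imwrite('pics/lift.png',b[:,:,::-1])
```

```text
t 4.75 pos [461.783 108.848 300.081] rot [-179.921    0.051   70.205] F [-0.401 -0.181  0.438] q [-38.042   1.325  21.962 115.491  -0.559  63.375 -35.629]
xyz cm [-20.69   18.948   0.001] twist [  -0.102   -0.038 -106.795]
```

View pics/lift.png

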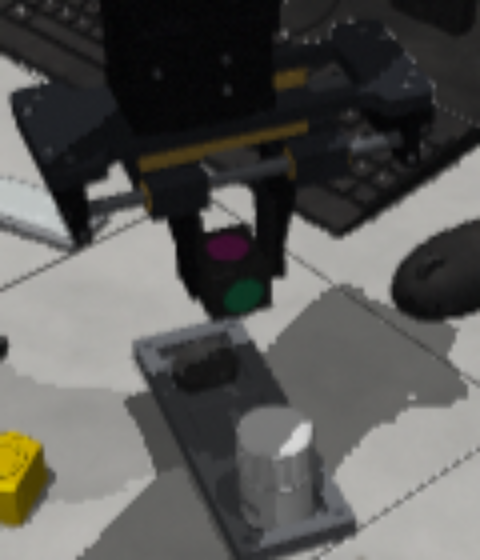

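Good check: after the lift, the green window at crop (243,295) faces the can/camera side, so the cube's +x points along +70°, the same as the tool yaw. The target tool yaw is therefore the jig yaw. I'll refine the jig yaw while the view is clear.

Run:
```python
from h import *
T=cam('top');S=cam('scene')
def lines(c,box,th,z=.010):
    _,P=rect(c,box,z,0,th)
    r,_=rect(c,box,z,0,th); cen=np.array(r[0]); yaw=np.radians(-3.2)
    for _ in range(2):
        A=np.array([[np.cos(yaw),np.sin(yaw)],[-np.sin(yaw),np.cos(yaw)]]); Q=(P-cen)@A.T
        out={}
        for n,ax,s,h,l in [('x+',0,1,78,46),('x-',0,-1,78,46),('y+',1,1,46,78),('y-',1,-1,46,78)]:
            k=(abs(Q[:,ax]*s-h)<4)&(abs(Q[:,1-ax])<l-8); q=Q[k]
            f=np.polyfit(q[:,1-ax],q[:,ax],1); out[n]=(round(f[1],2),round(np.degrees(f[0])*(1 if ax else -1)+np.degrees(yaw),2))
        yaw=np.radians((out['y+'][1]+out['y-'][1])/2)
    c2=cen+A.T@np.array([(out['x+'][0]+out['x-'][0])/2,(out['y+'][0]+out['y-'][0])/2])
    print(th,out,np.degrees(yaw),'centre',c2)
for th in (95,105): lines(T,(375,105,440,195),th)
for th in (95,105):
    try: lines(S,(380,218,476,290),th)
    except Exception as e: print(e)
go([.583,-.150,.280],-3.2)
```

```text
95 {'x+': (np.float64(76.87), np.float64(-3.35)), 'x-': (np.float64(-76.96), np.float64(-3.83)), 'y+': (np.float64(45.07), np.float64(-3.7)), 'y-': (np.float64(-45.03), np.float64(-4.44))} -4.07 centre [ 573.924 -165.573]
105 {'x+': (np.float64(77.15), np.float64(-3.58)), 'x-': (np.float64(-77.24), np.float64(-2.98)), 'y+': (np.float64(44.82), np.float64(-3.65)), 'y-': (np.float64(-46.25), np.float64(-3.19))} -3.42 centre [ 573.83  -165.808]
95 {'x+': (np.float64(77.3), np.float64(-2.87)), 'x-': (np.float64(-79.02), np.float64(-4.03)), 'y+': (np.float64(45.17), np.float64(-3.58)), 'y-': (np.float64(-45.59), np.float64(-3.54))} -3.56 centre [ 571.359 -170.515]
105 {'x+': (np.float64(78.41), np.float64(-4.73)), 'x-': (np.float64(-78.94), np.float64(-3.87)), 'y+': (np.float64(45.38), np.float64(-3.74)), 'y-': (np.float64(-46.18), np.float64(-3.65))} -3.695 centre [ 571.825 -170.577]
t 4.85 pos [461.35  108.735 298.782] rot [-179.816    0.167   70.204] F [ 0.332 -0.244 -1.479] q [-38.035   1.418  21.958 115.566  -0.562  63.366 -35.626]
xyz cm [-20.219  20.215   1.872] twist [-0.051  0.261 73.403]
```

Request:
servo_tool:
  plan:
    - {"xyz": [-20.6, 20, 1.9], "twist": [0, 0, 73.9], "jaw": 1}
    - {"xyz": [-20.6, 20, 1.9], "twist": [0, 0, 73.9], "jaw": 1}
    - {"xyz": [-20.6, 20, 1.9], "twist": [0, 0, 73.9], "jaw": 1}
    - {"xyz": [-20.6, 20, 1.9], "twist": [0, 0, 73.9], "jaw": 1}
    - {"xyz": [-20.6, 20, 1.9], "twist": [0, 0, 73.9], "jaw": 1}
    - {"xyz": [-20.6, 20, 1.9], "twist": [0, 0, 73.9], "jaw": 1}
    - {"xyz": [-20.6, 20, 1.9], "twist": [0, 0, 73.9], "jaw": 1}
    - {"xyz": [-20.6, 20, 1.9], "twist": [0, 0, 73.9], "jaw": 1}
    - {"xyz": [-20.6, 20, 1.9], "twist": [0, 0, 73.9], "jaw": 1}
    - {"xyz": [-20.6, 20, 1.9], "twist": [0, 0, 73.9], "jaw": 1}

```text
time_s: 5.68
tool_pos: [0.5798, -0.1538, 0.2788]
tool_rot: [179.9, 0.3, -1.9]
force: [-0.1, -0.0, -0.7]
grip_width: 0.0336
grasp_force: 45.0
```

Request:
servo_tool:
  plan:
    - {"xyz": [0, 0, 0], "twist": [0, 0, 0], "jaw": 1}
    - {"xyz": [0, 0, 0], "twist": [0, 0, 0], "jaw": 1}
    - {"xyz": [0, 0, 0], "twist": [0, 0, 0], "jaw": 1}

```text
time_s: 5.93
tool_pos: [0.5801, -0.1524, 0.28]
tool_rot: [179.9, 0.2, -1.2]
force: [-0.2, 0.8, -0.7]
grip_width: 0.0339
grasp_force: 45.0
```

```bash
python3 -c "
from h import *
go([.582,-.1535,.240],-3.65)"
```

```text
t 5.93 pos [ 580.096 -152.391  279.985] rot [179.942   0.199  -1.225] F [-0.245  0.781 -0.715] q [-21.872  21.141  41.389 100.263 -15.189  64.539 -66.978]
xyz cm [0.207 0.103 3.998] twist [0.062 0.198 2.426]
```

Request:
servo_tool:
  plan:
    - {"xyz": [0.2, 0.1, 2.5], "twist": [0, 0.2, 2.4], "jaw": 1}
    - {"xyz": [0.2, 0.1, 5], "twist": [0, 0.2, 2.4], "jaw": 1}
    - {"xyz": [0.2, 0.1, 5.8], "twist": [0, 0.2, 2.4], "jaw": 1}
    - {"xyz": [0.2, 0.1, 5.8], "twist": [0, 0.2, 2.4], "jaw": 1}
    - {"xyz": [0.2, 0.1, 5.8], "twist": [0, 0.2, 2.4], "jaw": 1}
    - {"xyz": [0.2, 0.1, 5.8], "twist": [0, 0.2, 2.4], "jaw": 1}

```text
time_s: 6.43
tool_pos: [0.5828, -0.1542, 0.2241]
tool_rot: [179.9, -0.2, -3.8]
force: [-0.1, -0.4, 0.4]
grip_width: 0.0334
grasp_force: 45.0
```

Run:
```python
from h import *
T=cam('top');S=cam('scene')
go([.582,-.1535,.208],-3.65)
W=np.zeros((600,760,3),np.uint8)
a=cv2.resize(S[0][190:290,370:480],None,fx=5,fy=5)[:500]; W[:500,:550]=a
b=cv2.resize(T[0][100:200,370:440],None,fx=3,fy=3); W[:300,550:760]=b
cv2.imwrite('pics/jig1.png',W[:,:,::-1])
```

```text
t 6.53 pos [ 582.773 -154.177  224.224] rot [179.936  -0.226  -3.805] F [ 0.733 -0.061 -1.136] q [-20.332  25.325  40.101 102.537 -18.793  58.729 -66.909]
xyz cm [-0.088 -0.064  1.622] twist [ 0.064 -0.226 -0.155]
```

View pics/jig1.png

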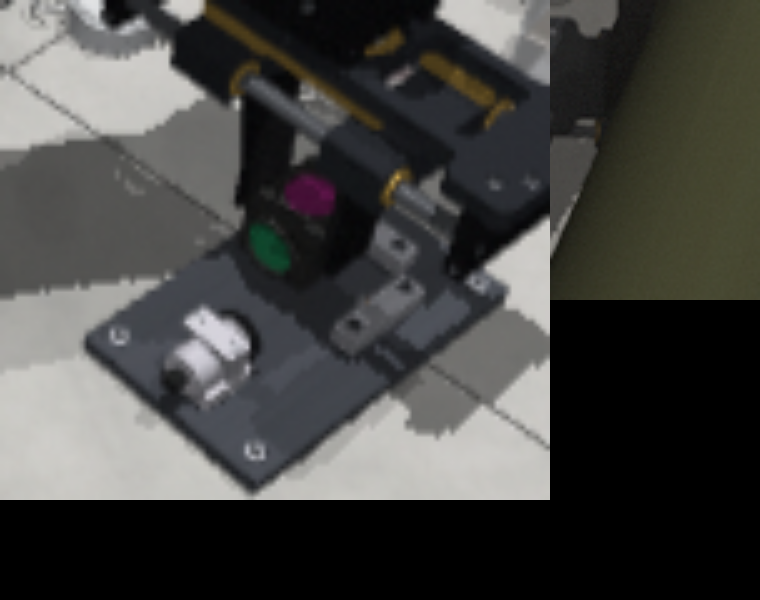

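The cube is above the plate: its green window at crop (270,247) faces the lamp, and the fences are on the far and right sides. Lowering gently until it touches.

Request:
servo_tool:
  plan:
    - {"xyz": [0, 0, 0.6], "twist": [0, 0, 0], "jaw": 1}
    - {"xyz": [0, 0, 1.2], "twist": [0, 0, 0], "jaw": 1}
    - {"xyz": [0, 0, 1.4], "twist": [0, 0, 0], "jaw": 1}
    - {"xyz": [0, 0, 1.4], "twist": [0, 0, 0], "jaw": 1}
    - {"xyz": [0, 0, 1.4], "twist": [0, 0, 0], "jaw": 1}

```text
time_s: 6.95
tool_pos: [0.582, -0.1539, 0.2083]
tool_rot: [179.9, -0.0, -3.8]
force: [0.4, -0.3, -1.5]
grip_width: 0.034
grasp_force: 45.0
```

Request:
servo_tool:
  plan:
    - {"xyz": [0, 0, 0.1], "twist": [0, 0, 0], "jaw": 1}
    - {"xyz": [0, 0, 0.1], "twist": [0, 0, 0], "jaw": 1}
    - {"xyz": [0, 0, 0.1], "twist": [0, 0, 0], "jaw": 1}

```text
time_s: 7.2
tool_pos: [0.5822, -0.1539, 0.2078]
tool_rot: [179.9, -0.1, -3.8]
force: [-1.3, 0.3, -0.3]
grip_width: 0.0341
grasp_force: 45.0
```

Request:
servo_tool:
  plan:
    - {"xyz": [0, 0, 0.1], "twist": [0, 0, 0], "jaw": 1}
    - {"xyz": [0, 0, 0.1], "twist": [0, 0, 0], "jaw": 1}
    - {"xyz": [0, 0, 0.1], "twist": [0, 0, 0], "jaw": 1}

```text
time_s: 7.45
tool_pos: [0.5823, -0.154, 0.207]
tool_rot: [179.9, -0.1, -3.8]
force: [0.9, 0.1, 0.5]
grip_width: 0.0336
grasp_force: 45.0
```

Request:
servo_tool:
  plan:
    - {"xyz": [0, 0, 0.1], "twist": [0, 0, 0], "jaw": 1}
    - {"xyz": [0, 0, 0.1], "twist": [0, 0, 0], "jaw": 1}
    - {"xyz": [0, 0, 0.1], "twist": [0, 0, 0], "jaw": 1}

```text
time_s: 7.7
tool_pos: [0.5824, -0.1541, 0.2069]
tool_rot: [180.0, -0.1, -3.8]
force: [-2.0, 0.2, 7.3]
grip_width: 0.0337
grasp_force: 45.0
```

Request:
servo_tool:
  plan:
    - {"xyz": [0, 0, -0.1], "twist": [0, 0, 0], "jaw": 1}
    - {"xyz": [0.2, 0.3, -0.1], "twist": [0, 0, 0], "jaw": 1}
    - {"xyz": [0.4, 0.6, -0.1], "twist": [0, 0, 0], "jaw": 1}
    - {"xyz": [0.6, 0.9, -0.1], "twist": [0, 0, 0], "jaw": 1}
    - {"xyz": [0.6, 0.9, -0.1], "twist": [0, 0, 0], "jaw": 1}
    - {"xyz": [0.6, 0.9, -0.1], "twist": [0, 0, 0], "jaw": 1}

```text
time_s: 8.2
tool_pos: [0.588, -0.1639, 0.2069]
tool_rot: [179.9, -0.2, -3.9]
force: [1.7, 0.5, 3.7]
grip_width: 0.0336
grasp_force: 45.0
```

Request:
servo_tool:
  plan:
    - {"xyz": [0, 0.1, 0], "twist": [0, 0, 0], "jaw": 1}
    - {"xyz": [0, 0.2, 0], "twist": [0, 0, 0], "jaw": 1}
    - {"xyz": [0, 0.2, 0], "twist": [0, 0, 0], "jaw": 1}
    - {"xyz": [0, 0.2, 0], "twist": [0, 0, 0], "jaw": 1}

```text
time_s: 8.53
tool_pos: [0.5878, -0.165, 0.2069]
tool_rot: [180.0, -0.1, -3.8]
force: [1.0, 2.2, 3.7]
grip_width: 0.0339
grasp_force: 45.0
```

Request:
servo_tool:
  plan:
    - {"xyz": [0, 0.1, 0], "twist": [0, 0, 0], "jaw": 1}
    - {"xyz": [0, 0.2, 0], "twist": [0, 0, 0], "jaw": 1}
    - {"xyz": [0, 0.2, 0], "twist": [0, 0, 0], "jaw": 1}
    - {"xyz": [0, 0.2, 0], "twist": [0, 0, 0], "jaw": 1}

```text
time_s: 8.87
tool_pos: [0.5876, -0.1669, 0.2069]
tool_rot: [180.0, -0.1, -3.8]
force: [1.3, 3.7, 4.4]
grip_width: 0.0335
grasp_force: 45.0
```

Request:
servo_tool:
  plan:
    - {"xyz": [0, 0.1, -0.03], "twist": [0, 0, 0], "jaw": 1}
    - {"xyz": [0, 0.2, -0.03], "twist": [0, 0, 0], "jaw": 1}
    - {"xyz": [0, 0.2, -0.03], "twist": [0, 0, 0], "jaw": 1}
    - {"xyz": [0, 0.2, -0.03], "twist": [0, 0, 0], "jaw": 1}

```text
time_s: 9.2
tool_pos: [0.5872, -0.1689, 0.2069]
tool_rot: [180.0, -0.1, -3.8]
force: [2.2, 4.9, 4.4]
grip_width: 0.0336
grasp_force: 45.0
```

Request:
servo_tool:
  plan:
    - {"xyz": [0, 0.1, 0], "twist": [0, 0, 0], "jaw": 1}
    - {"xyz": [0, 0.1, 0], "twist": [0, 0, 0], "jaw": 1}
    - {"xyz": [0, 0.1, 0], "twist": [0, 0, 0], "jaw": 1}
    - {"xyz": [0, 0.1, 0], "twist": [0, 0, 0], "jaw": 1}

```text
time_s: 9.53
tool_pos: [0.5873, -0.1691, 0.2069]
tool_rot: [-179.9, -0.1, -3.8]
force: [1.3, 6.0, 4.4]
grip_width: 0.0338
grasp_force: 45.0
```

```bash
python3 -c "
from h import *
o=env.get_obs(); print(o['wrist_torque'])
go([.596,-.1685,.207],-3.65)"
```

```text
[ 1.482 -0.01   0.082]
t 9.53 pos [ 587.263 -169.087  206.912] rot [-179.947   -0.052   -3.773] F [1.331 6.047 4.396] q [-17.976  27.651  39.309 101.841 -20.419  57.753 -64.575]
xyz cm [ 0.868 -0.116 -0.008] twist [-0.053 -0.052 -0.123]
```

Request:
servo_tool:
  plan:
    - {"xyz": [0.2, 0, -0.04], "twist": [0, 0, 0], "jaw": 1}
    - {"xyz": [0.4, 0, -0.04], "twist": [0, 0, 0], "jaw": 1}
    - {"xyz": [0.4, 0, -0.04], "twist": [0, 0, 0], "jaw": 1}
    - {"xyz": [0.4, 0, -0.04], "twist": [0, 0, 0], "jaw": 1}

```text
time_s: 9.87
tool_pos: [0.5889, -0.1695, 0.2069]
tool_rot: [-179.8, 0.4, -3.8]
force: [-8.1, 8.5, 12.0]
grip_width: 0.0334
grasp_force: 45.0
```

Request:
servo_tool:
  plan:
    - {"xyz": [0.1, 0, 0], "twist": [0, 0, 0], "jaw": 1}
    - {"xyz": [0.2, 0, 0], "twist": [0, 0, 0], "jaw": 1}
    - {"xyz": [0.2, 0, 0], "twist": [0, 0, 0], "jaw": 1}
    - {"xyz": [0.2, 0, 0], "twist": [0, 0, 0], "jaw": 1}

```text
time_s: 10.2
tool_pos: [0.5899, -0.1697, 0.2069]
tool_rot: [-179.8, 0.6, -3.8]
force: [-11.9, 8.8, 16.3]
grip_width: 0.0337
grasp_force: 45.0
```

Request:
servo_tool:
  plan:
    - {"xyz": [0.1, 0, 0], "twist": [0, 0, 0], "jaw": 1}
    - {"xyz": [0.2, 0, 0], "twist": [0, 0, 0], "jaw": 1}
    - {"xyz": [0.2, 0, 0], "twist": [0, 0, 0], "jaw": 1}
    - {"xyz": [0.2, 0, 0], "twist": [0, 0, 0], "jaw": 1}

```text
time_s: 10.53
tool_pos: [0.5919, -0.1699, 0.207]
tool_rot: [-179.8, 0.6, -3.8]
force: [-11.7, 9.5, 16.0]
grip_width: 0.0334
grasp_force: 45.0
```

Weight built up to 16 N with a slight pitch as it slides, so I'll unload vertically and counter the pitch.

Request:
servo_tool:
  plan:
    - {"xyz": [0, 0, -0.05], "twist": [0, 0.2, 0], "jaw": 1}
    - {"xyz": [0, 0, -0.1], "twist": [0, 0.4, 0], "jaw": 1}
    - {"xyz": [0, 0, -0.1], "twist": [0, 0.4, 0], "jaw": 1}
    - {"xyz": [0, 0, -0.1], "twist": [0, 0.4, 0], "jaw": 1}

```text
time_s: 10.87
tool_pos: [0.5925, -0.1697, 0.2069]
tool_rot: [-179.9, 0.0, -3.8]
force: [-5.3, 7.6, 6.4]
grip_width: 0.0336
grasp_force: 45.0
```

```bash
python3 -c "
from h import *
o=env.get_obs(); print(o['wrist_torque'])
go([.596,-.1685,.207],-3.65)"
```

```text
[1.654 1.626 0.003]
t 10.87 pos [ 592.515 -169.683  206.925] rot [-179.864    0.038   -3.816] F [-5.297  7.611  6.354] q [-17.657  28.259  39.124 101.009 -20.734  58.171 -64.543]
xyz cm [ 0.34  -0.141 -0.007] twist [-0.136  0.038 -0.166]
```

Request:
servo_tool:
  plan:
    - {"xyz": [0.1, 0, -0.05], "twist": [0, 0.1, 0], "jaw": 1}
    - {"xyz": [0.2, 0, -0.05], "twist": [0, 0.2, 0], "jaw": 1}
    - {"xyz": [0.2, 0, -0.05], "twist": [0, 0.2, 0], "jaw": 1}
    - {"xyz": [0.2, 0, -0.05], "twist": [0, 0.2, 0], "jaw": 1}

```text
time_s: 11.2
tool_pos: [0.5941, -0.1698, 0.2069]
tool_rot: [-179.9, -0.1, -3.8]
force: [-7.0, 7.2, 5.6]
grip_width: 0.0334
grasp_force: 45.0
```

Request:
servo_tool:
  plan:
    - {"xyz": [0.1, 0, -0.03], "twist": [0, 0.1, 0], "jaw": 1}
    - {"xyz": [0.2, 0, -0.03], "twist": [0, 0.1, 0], "jaw": 1}
    - {"xyz": [0.2, 0, -0.03], "twist": [0, 0.1, 0], "jaw": 1}
    - {"xyz": [0.2, 0, -0.03], "twist": [0, 0.1, 0], "jaw": 1}

```text
time_s: 11.53
tool_pos: [0.5958, -0.1699, 0.2069]
tool_rot: [-179.9, -0.1, -3.8]
force: [-7.1, 8.2, 3.5]
grip_width: 0.0336
grasp_force: 45.0
```

Request:
servo_tool:
  plan:
    - {"xyz": [0.1, 0, 0], "twist": [0, 0, 0], "jaw": 1}
    - {"xyz": [0.1, 0, 0], "twist": [0, 0, 0], "jaw": 1}
    - {"xyz": [0.1, 0, 0], "twist": [0, 0, 0], "jaw": 1}

```text
time_s: 11.78
tool_pos: [0.5965, -0.17, 0.207]
tool_rot: [-179.8, -0.1, -3.8]
force: [-8.5, 7.3, 5.6]
grip_width: 0.0336
grasp_force: 45.0
```

Request:
servo_tool:
  plan:
    - {"xyz": [0.1, 0, -0.03], "twist": [0, 0.1, 0], "jaw": 1}
    - {"xyz": [0.2, 0, -0.03], "twist": [0, 0.1, 0], "jaw": 1}
    - {"xyz": [0.2, 0, -0.03], "twist": [0, 0.1, 0], "jaw": 1}
    - {"xyz": [0.2, 0, -0.03], "twist": [0, 0.1, 0], "jaw": 1}

```text
time_s: 12.12
tool_pos: [0.5971, -0.1702, 0.207]
tool_rot: [-179.8, 0.1, -3.8]
force: [-14.3, 8.3, 9.8]
grip_width: 0.0337
grasp_force: 45.0
```

Request:
servo_tool:
  plan:
    - {"xyz": [0.1, 0, -0.02], "twist": [0, 0, 0], "jaw": 1}
    - {"xyz": [0.1, 0, -0.02], "twist": [0, 0, 0], "jaw": 1}
    - {"xyz": [0.1, 0, -0.02], "twist": [0, 0, 0], "jaw": 1}

```text
time_s: 12.37
tool_pos: [0.5974, -0.1704, 0.207]
tool_rot: [-179.8, 0.2, -3.8]
force: [-16.3, 8.8, 10.7]
grip_width: 0.0335
grasp_force: 45.0
```

Request:
servo_tool:
  plan:
    - {"xyz": [0.1, 0, -0.02], "twist": [0, 0, 0], "jaw": 1}
    - {"xyz": [0.1, 0, -0.02], "twist": [0, 0, 0], "jaw": 1}
    - {"xyz": [0.1, 0, -0.02], "twist": [0, 0, 0], "jaw": 1}

```text
time_s: 12.62
tool_pos: [0.5978, -0.1705, 0.207]
tool_rot: [-179.7, 0.3, -3.9]
force: [-17.9, 9.4, 12.2]
grip_width: 0.0337
grasp_force: 45.0
```

Request:
servo_tool:
  plan:
    - {"xyz": [0, 0.05, -0.04], "twist": [-0.15, 0.2, 0], "jaw": 1}
    - {"xyz": [0, 0.1, -0.08], "twist": [-0.3, 0.4, 0], "jaw": 1}
    - {"xyz": [0, 0.1, -0.08], "twist": [-0.3, 0.4, 0], "jaw": 1}
    - {"xyz": [0, 0.1, -0.08], "twist": [-0.3, 0.4, 0], "jaw": 1}

```text
time_s: 12.95
tool_pos: [0.5971, -0.17, 0.207]
tool_rot: [-179.9, 0.1, -3.8]
force: [-19.2, 12.1, 11.6]
grip_width: 0.0336
grasp_force: 45.0
```

```bash
cat >> h.py <<'E'
def tip():
    o=env.get_obs(); R=Ro.from_euler('xyz',o['tool_rot'],degrees=True)
    p=(o['tool_pos']+R.apply([0,0,.175]))*1000; J=Ro.from_euler('z',-3.7,degrees=True).inv()
    print('tip jig-axes',J.apply(p),'F jig',J.apply(o['force']),'M',o['wrist_torque'],'rot',o['tool_rot'],'t',o['time_s'])
E
python3 -c "
from h import *
tip()"
```

```text
tip jig-axes [ 606.518 -130.733   31.992] F jig [-19.959  10.805  11.6  ] M [2.849 4.588 0.093] rot [-179.887    0.107   -3.813] t 12.95
```

Request:
servo_tool:
  plan:
    - {"xyz": [-0.03, 0.05, -0.05], "twist": [0, 0, 0], "jaw": 1}
    - {"xyz": [-0.06, 0.05, -0.1], "twist": [0, 0, 0], "jaw": 1}
    - {"xyz": [-0.06, 0.05, -0.1], "twist": [0, 0, 0], "jaw": 1}
    - {"xyz": [-0.06, 0.05, -0.1], "twist": [0, 0, 0], "jaw": 1}

```text
time_s: 13.28
tool_pos: [0.5969, -0.1699, 0.207]
tool_rot: [-179.9, 0.0, -3.8]
force: [-15.1, 11.2, 3.8]
grip_width: 0.0337
grasp_force: 45.0
```

Run:
```python
from h import *
tip()
S=cam('scene'); cv2.imwrite('pics/seat.png',cv2.resize(S[0][195:280,385:485],None,fx=7,fy=7,interpolation=cv2.INTER_CUBIC)[:,:,::-1])
```

```text
tip jig-axes [ 606.526 -130.742   32.049] F jig [-15.835  10.225   3.845] M [2.789 3.777 0.059] rot [-179.905    0.04    -3.792] t 13.2833
```

View pics/seat.png

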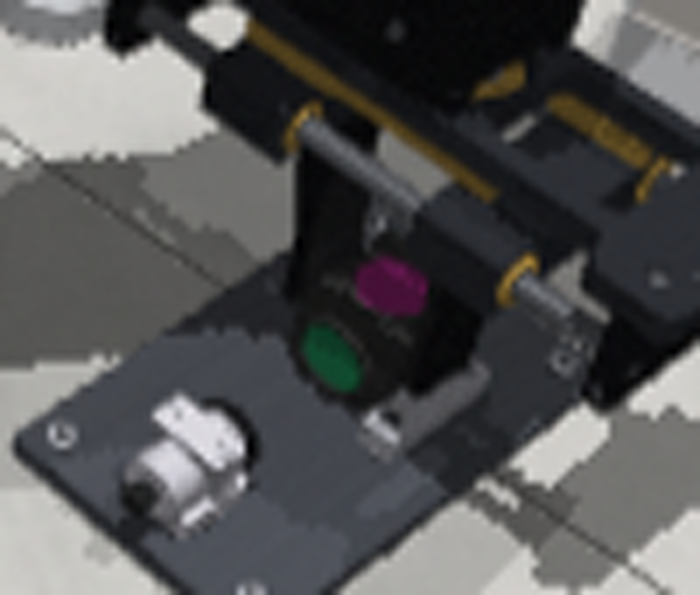

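The cube sits in the corner, with its green window (330,357) facing the lamp, its side on the side fence, and upright. Pushing between 8 and 20 N didn't move it, so these are hard stops. I'll hold briefly to check it's stable.

Request:
servo_tool:
  plan:
    - {"xyz": [-0.02, 0.03, 0], "twist": [0, 0, 0], "jaw": 1}
    - {"xyz": [-0.02, 0.03, 0], "twist": [0, 0, 0], "jaw": 1}
    - {"xyz": [-0.02, 0.03, 0], "twist": [0, 0, 0], "jaw": 1}
    - {"xyz": [-0.02, 0.03, 0], "twist": [0, 0, 0], "jaw": 1}
    - {"xyz": [-0.02, 0.03, 0], "twist": [0, 0, 0], "jaw": 1}
    - {"xyz": [-0.02, 0.03, 0], "twist": [0, 0, 0], "jaw": 1}
    - {"xyz": [-0.02, 0.03, 0], "twist": [0, 0, 0], "jaw": 1}
    - {"xyz": [-0.02, 0.03, 0], "twist": [0, 0, 0], "jaw": 1}
    - {"xyz": [-0.02, 0.03, 0], "twist": [0, 0, 0], "jaw": 1}
    - {"xyz": [-0.02, 0.03, 0], "twist": [0, 0, 0], "jaw": 1}

```text
time_s: 14.17
tool_pos: [0.5969, -0.17, 0.207]
tool_rot: [-179.9, 0.0, -3.8]
force: [-15.0, 12.3, 4.7]
grip_width: 0.0336
grasp_force: 45.0
```

```bash
python3 -c "
from h import *
tip()"
```

```text
tip jig-axes [ 606.493 -130.754   32.015] F jig [-15.748  11.348   4.661] M [2.841 3.63  0.091] rot [-179.887    0.029   -3.782] t 14.1667
```

Stable at about 15 N and 11 N in the fence directions, so I'm handing it in.

```bash
python3 -c "
from cell import env
print(env.sign_off())"
```

```text
the job is handed in; nothing more can be done
None
```

The job is handed in at about 14 s: the black filter cube is upright in the jig corner, green window facing the lamp, still gripped at 45 N and pressed about 16 N into the end fence and 11 N into the side fence. Both pins should be fully in, judging by the hard stops I felt rather than by seeing them. The can and cap were still in their pockets when I lifted the cube out.

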